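Clamp a specimen in a cam-lock slide vice

TASK

The red specimen stands loose on the slideway of the small blue vice, and the vice's sliding jaw is locked. Flip the cam lever with the yellow knob right over to free the jaw, slide the jaw along until it holds the specimen snugly against the fixed jaw, then flip the lever fully back over to its locked stop and let go. Keep the specimen upright and don't crush it, and leave the other things on the bench where they are.

Things in the scene. Friction and masses are not known exactly. Their poses are not given: they have to be found in the camera images.
- vice: small slide vice fixed to the bench: blue bed 100 x 250 x 12 mm, bare steel slideway 44 mm wide along it, slideway top 20 mm above the bench. Origin: centre of the underside, on the bench. y runs along the slideway to the fixed jaw, z up. Fixed jaw: blue block 64 mm wide at the +y end, top at z = 40 mm, steel face 50 mm wide at y = 90 mm. The lever's locked side is +x, its free side -x.
- fixed_jaw_face (a point): middle of the fixed jaw's steel face, 30 mm above the bench; in the vice's frame (0, 90, 30) mm. The face looks to the vice's -y.
- jaw (a joint): sliding jaw, aluminium saddle 66 mm wide, 68 mm long on the slideway. 0 = fully open; grows to 0.080 m as it slides along the vice's +y to the fixed jaw; reads 0.070 with the 30 mm specimen held between the jaws. Moves with about 2 N while the lever is free, resists more than 25 N while it is locked, stays where left.
- jaw_face (a point): middle of the sliding jaw's steel front face (50 mm wide, from the slideway to 36 mm above the bench), 30 mm above the bench. The face looks to the vice's +y.
- jaw_back (a point): point on the middle line of the sliding jaw's rear face, 46 mm above the bench; in the vice's frame (0, -78 mm + jaw, 46 mm). The rear face is an upright aluminium plate 58 mm wide, 8 mm thick, from the slideway to 62 mm above the bench; it looks to the vice's -y; push here.
- lever (a joint): cam lever on the sliding jaw, swings across the slideway about an axis along the vice's y. 0 = locked, leans 0.65 rad from upright to the vice's +x; 0.65 = upright; 1.30 = free, leans 0.65 rad to -x. Stops at 0 and 1.30. The cam grips from about 0.6 down, fully at 0. Stays where left; needs about 0.1 N m to swing, up to 0.4 N m near the locked stop.
- lever_pivot (a point): point on the lever's hinge axis, 50 mm above the bench, 30 mm behind the sliding jaw's front face and 38 mm ahead of its rear face; in the vice's frame (0, -40 mm + jaw, 50 mm)
- lever_knob (a point): centre of the yellow ball (20 mm diameter) at the end of the lever, 60 mm from the pivot; the lever's steel bar is 9 mm thick. At either stop the knob is 36 mm to the side of the pivot and 98 mm above the bench.
- red_specimen: red mounted specimen, upright cylinder 30 mm diameter, 19 mm tall, about 20 g, polished face up, standing on the slideway between the jaws. Origin at the centre of its underside.
- green_specimen: bystander: green mounted specimen, 30 mm diameter, 17 mm tall, on the bench; origin at the centre of its underside
- ref_block: bystander: steel hardness reference block, disc 60 mm diameter, 14 mm tall; origin at the centre of its underside
- beaker: bystander: plastic beaker, 55 mm diameter, 70 mm tall; origin at the centre of its underside
- marker: bystander: blue and white marker pen lying on the bench, 135 mm long, 16 mm thick; origin under its middle

How it is judged:
By the outcome, as a careful person would: the job done as asked, in the order asked, and still so for the second after the job is handed in, with the robot touching nothing.
It also fails if it takes over 54 s, if anything falls off the work surface, if the arm or the gripper's body presses on something with over 40 N, if the wrist force passes 120 N, or if a joint passes its speed limit or range.

ROBOT

A 6-joint arm with a two-finger parallel gripper is mounted at the origin on a cart in front of the work surface, level with it; the furniture and walls round the work are solid. World frame = base frame: x ahead of the robot, y to its left, z up, the work surface at z = 0. Lengths are in m, angles in rad, forces in N, time in s.
With the tool pointing down it reaches from about 0.25 to 0.8 m from the base axis. Payload 3.9 kg.
Tool frame: the origin (TCP) lies at the very end of the fingers, on their centre line; the grasp point (between the pads) lies 19 mm behind it; z points along the fingers, y is the line along which they close (so a half turn about z gives the same grasp; the last joint's range is limited). The gripper opens to 85 mm and grips with 20 to 120 N. Pads are 22 mm wide; open, the fingers measure 114 mm over their backs; the gripper's body (76 mm by 85 mm) begins 54 mm behind the grasp point. The pads swing forward as they close: fully open they stand 13 mm farther back than shut.
Start: joints at [1.218, 0.26, -0.138, 1.173, 0, 1.571], TCP at [0.181, 0.493, 0.231] pointing down, gripper open.
Joint ranges: [-2.78, 2.78], [-0.83, 1.72], [-1.28, 1.37], [-1.9, 2.12], [-1.57, 1.48], [-3.14, 3.14]. Speed limits (rad/s): [2.57, 2.57, 3.14, 3.14, 3.14, 3.14].

INTERFACE

Orientations are given as a unit quaternion [x, y, z, w].
In Python, from cell import env gives the robot as it stands.
- The arm moves only by the tool step_arm, never from a script. Its argument "rows" is a list of rows, each an object of numbers: "grip": the opening, from 0 (shut) to 1 (fully open); "dx", "dy", "dz": the shift along the tool's x, y, z in cm; "wx", "wy", "wz": the turn, a rotation vector about the tool's x, y, z in rad. In form: [{"grip": .., "dx": .., "dy": .., "dz": .., "wx": .., "wy": .., "wz": ..}, ...]. A call has 1 to 20 rows; each row shifts and turns the commanded pose from where the row before left it, along the tool's axes as they then stand; what a row does not reach is not made up. A row lasts 1/10 s, in which the tool goes at most 50 mm and 8.59 degrees, less where a joint would pass 70% of its speed; a pose out of reach is approached as far as the arm can. A call with a gripper value outside its range is refused whole. The fingers move at their own pace and stop on an object; "squeeze" is the grip in N (left out, the last holds). Time passes only in rows, so rows that do not move let the fingers close. It gives the time, the measured TCP pose, the force, the opening and the grip force at its end, in the units of the state.
- env.read_state(): the state, without advancing time (a new reading comes with each control period).
- env.read_camera(name): name is "side" or "top"; returns a dict with "pixels" (480x640x3 uint8, blue, green, red), "range_z" (480x640 float32, m along the optical axis (not along the pixel's ray), 0 where there is no reading), "mtx" (3x3 intrinsics, pixels), "distortion" ([k1, k2, p1, p2, k3] as OpenCV has them; the pictures are not rectified), "origin" and "orientation" of the camera in the world. Camera axes: x right, y down, z forward; pixel columns grow to the right and rows downward; lengths in m; the calibration is good to about 2 mm. A picture is of the moment at which its call begins.
- env.sign_off(): hands the job in; it is judged then, once.
Trained networks look in a picture, given as the dict that the camera call returned (one of the last four; its "shot" number tells which), for a name from the list of things; names that differ only in an ending like _2 or _b are one class to them, and where a whole thing is asked for, a point or a joint stands for the part that bears it (a point fixed in the world has none). Each returns a list of dicts, best first, with "p" (0 to 1); they miss things now and then, are a little off and sometimes report something else, mostly with a low value. They report only what shows in the picture. A call takes as long as a camera call.
- env.masks_of(label, picture): "mask" (480x640 bool, what is visible of it).
- env.pinpoint(label, picture): "centre" ([x, y, z] in m, in the coordinates of the camera as it stood for that picture, good to about 4 mm: a listed point, or the origin of a listed thing).
The state is a dict: "time": time; "joints": joint angles; "joint_velocities": joint speeds; "joint_efforts": joint torques, N m; "position": TCP position; "tool_rot": TCP orientation; "contact_force": force on the tool from outside, world axes, zero at the start; "ft_torque": the same for the moment, N m; "opening": finger opening in m; "finger_force": force on a finger pad.
Only numpy, scipy, OpenCV 4.12 (cv2) and the standard library are available. Lean on these libraries where they do the work, as an engineer would, in place of code of your own. Each camera call takes 0.05 s, during which the arm holds its last target. There are 200 camera calls.

## Working session

There is one attempt and no reset: what is moved stays moved. The work goes in short steps, Python scripts to look and compute and a tool call to move; the robot and the scene stay as the last step left them, time stands still between calls to the robot, and variables do not carry over. Pictures are saved under pics/ and viewed, at most 10 in all, crops included, and the job is handed in when it is done.

Besides the shell and the picture viewer there is one more tool, called after "Request:" by a JSON object that holds its "method" and its "body", one argument or row to a line. step_arm: Moves the arm, as the interface text tells. Its arguments: {"type":"object","properties":{"rows":{"type":"array"},"squeeze":{"type":"number"}},"required":["rows"]}

```bash
mkdir -p pics; cat > h.py <<'E'
import numpy as np, cv2
from scipy.spatial.transform import Rotation as R
from cell import env
def w(p,c): return R.from_quat(c["orientation"]).apply(p)+np.array(c["origin"])
def look(names,cams=("top","side"),save=None):
    out={}
    for cn in cams:
        c=env.read_camera(cn)
        if save: cv2.imwrite(f"pics/{save}_{cn}.png",c["pixels"])
        for n in names:
            r=env.pinpoint(n,c)
            if r: print(cn,n,np.round(w(r[0]["centre"],c),4),round(r[0]["p"],2)); out[cn,n]=w(r[0]["centre"],c)
    return out
E
python3 - <<'E'
from h import *
look(["vice","fixed_jaw_face","jaw_face","jaw_back","lever_pivot","lever_knob","red_specimen","green_specimen","ref_block","beaker","marker"],save="a")
s=env.read_state(); print(s)
for n in("top","side"):
    c=env.read_camera(n);print(c["origin"],c["orientation"])
E
```

```text
top fixed_jaw_face [0.5363 0.0504 0.0296] 0.87
top jaw_face [ 0.5327 -0.0538  0.0329] 0.69
top jaw_back [ 0.5269 -0.117   0.0459] 0.91
top lever_pivot [ 0.5328 -0.0779  0.0418] 0.95
top lever_knob [ 0.5634 -0.0806  0.0978] 0.41
top red_specimen [0.5368 0.0147 0.0166] 0.53
top green_specimen [ 0.5354 -0.0822  0.045 ] 0.68
top ref_block [ 0.4796 -0.3353 -0.001 ] 0.9
top beaker [0.5751 0.3525 0.0024] 0.74
top marker [ 3.488e-01 -2.356e-01 -2.000e-04] 0.82
side vice [ 0.5322 -0.047   0.0058] 0.77
side fixed_jaw_face [0.5431 0.0445 0.0329] 0.97
side jaw_face [ 0.5369 -0.055   0.03  ] 0.87
side jaw_back [ 0.5297 -0.1247  0.0452] 0.79
side lever_pivot [ 0.5331 -0.0808  0.0466] 0.91
side lever_knob [ 0.5662 -0.0873  0.0952] 0.66
side red_specimen [0.5296 0.0138 0.0165] 0.63
side green_specimen [ 0.4131  0.3399 -0.0032] 0.4
side ref_block [ 0.4807 -0.3378  0.0006] 0.58
side beaker [ 5.798e-01  3.518e-01 -1.000e-04] 0.75
side marker [ 0.3445 -0.2416  0.0028] 0.56
{'time': 1.2, 'joints': array([ 1.21801097e+00,  2.59982421e-01, -1.38068137e-01,  1.17272340e+00,
       -1.02306982e-05,  1.57076317e+00]), 'joint_velocities': array([ 0.00093402, -0.00012446, -0.00124173,  0.00016676,  0.00025903,
        0.0009674 ]), 'joint_efforts': array([ 1.57837436e-03, -4.05618131e+01,  2.54237831e+01,  1.07260683e-03,
       -1.59198436e-05,  5.01822328e-06]), 'position': array([0.18139641, 0.49266355, 0.23132562]), 'tool_rot': array([1.75463058e-01, 9.84486016e-01, 1.01122514e-05, 6.99862298e-06]), 'contact_force': array([0.3393261 , 0.64132894, 0.46136544]), 'ft_torque': array([ 0.01108542, -0.03475834,  0.02073108]), 'finger_force': 0.0, 'opening': 0.08554360073790246}
[ 0.29653526 -0.01319236  1.65896862] [-0.70008904  0.71221093 -0.03126699  0.0406609 ]
[-0.07947634 -0.96862507  0.88549607] [ 0.85740241 -0.24144133  0.1112417  -0.44067275]
```

View pics/a_top.png

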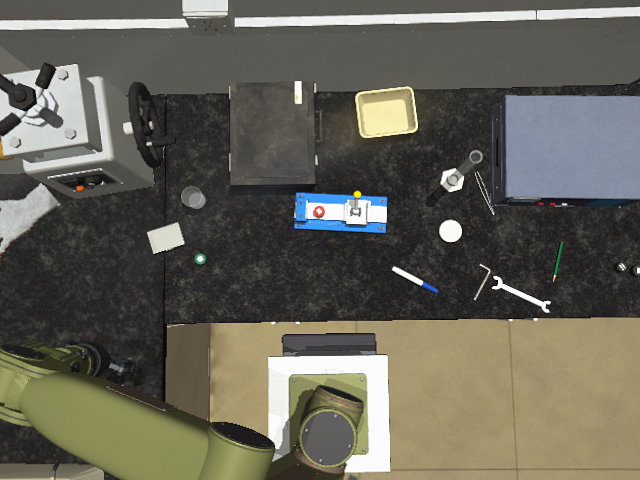

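View pics/a_side.png

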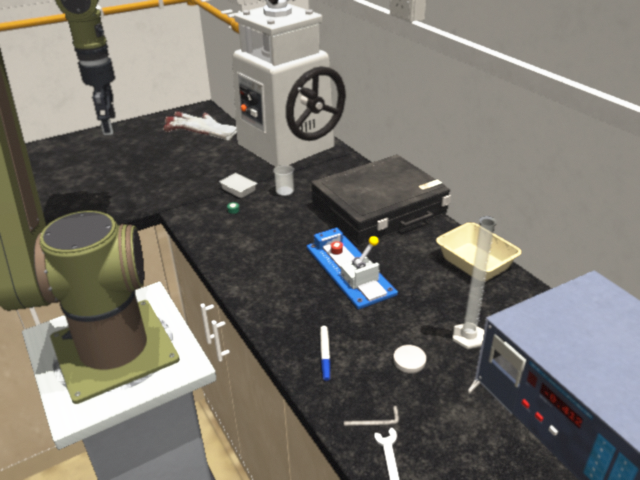

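```bash
cat >> h.py <<'E'
def cloud(c):
    v,u=np.mgrid[0:480,0:640]; z=c["range_z"]
    n=cv2.undistortPoints(np.stack([u,v],-1).reshape(-1,1,2).astype(np.float64),np.array(c["mtx"]),np.array(c["distortion"])).reshape(480,640,2)
    return w(np.dstack([n*z[...,None],z]).reshape(-1,3),c).reshape(480,640,3)
E
python3 - <<'E'
from h import *
c=env.read_camera("top");P=cloud(c)
hsv=cv2.cvtColor(c["pixels"],cv2.COLOR_BGR2HSV)
m=(abs(hsv[...,0].astype(int)-108)<12)&(hsv[...,1]>120)&(hsv[...,2]>80)
m&=(abs(P[...,0]-.53)<.1)&(abs(P[...,1]+.03)<.2)
q=P[m]; print(len(q),np.percentile(q[:,2],[5,50,95]))
r=cv2.minAreaRect(q[q[:,2]<.025][:,:2].astype(np.float32)*1000);print(r,cv2.boxPoints(r))
k=P[190:200,350:366]; hk=hsv[190:200,350:366]; ky=(abs(hk[...,0].astype(int)-28)<6)&(hk[...,1]>150); print("knob",k[ky].mean(0),k[ky].max(0))
rd=((hsv[...,0]<8)|(hsv[...,0]>172))&(hsv[...,1]>120)&(abs(P[...,0]-.53)<.06)&(abs(P[...,1])<.1); print("red",P[rd].mean(0),P[rd].min(0),P[rd].max(0))
g=P[100:192,225:322].reshape(-1,3); g=g[g[:,2]>.04]; print("case",g.min(0),g.max(0),np.median(g[:,2])); print(np.round(P[180:194:2,300,:],3), np.round(P[180,306:322:2],3))
# depth profile along slideway
for x in(.532,): 
  for u in range(340,372,2): print(u,np.round(P[212,u],3))
E
```

```text
1682 [0.00245224 0.01118349 0.03919507]
((534.3006591796875, -40.61341857910156), (252.60594177246094, 105.10145568847656), 86.03907012939453) [[ 473.15094 -162.9847 ]
 [ 578.00134 -170.2447 ]
 [ 595.4504    81.75786]
 [ 490.59998   89.01787]]
knob [ 0.56218405 -0.08147886  0.12799899] [ 0.5929875  -0.01319236  1.65896862]
red [0.53247252 0.01699786 0.03795109] [0.51935434 0.00323992 0.02859455] [0.54815407 0.03029077 0.04809351]
case [ 0.29653526 -0.01319236  0.04007072] [0.83244627 0.25694924 1.65896862] 0.07343009169718062
[[ 0.61   0.064  0.08 ]
 [ 0.297 -0.013  1.659]
 [ 0.601  0.065  0.074]
 [ 0.601  0.066  0.045]
 [ 0.602  0.068  0.011]
 [ 0.599  0.069 -0.004]
 [ 0.593  0.069 -0.004]] [[ 0.612  0.049  0.07 ]
 [ 0.611  0.044  0.073]
 [ 0.612  0.039  0.069]
 [ 0.613  0.033  0.062]
 [ 0.611  0.028  0.07 ]
 [ 0.626  0.024 -0.002]
 [ 0.626  0.019 -0.004]
 [ 0.626  0.013 -0.006]]
340 [ 0.532 -0.04   0.023]
342 [ 0.531 -0.045  0.026]
344 [ 0.532 -0.051  0.021]
346 [ 0.53  -0.056  0.036]
348 [ 0.529 -0.061  0.038]
350 [ 0.528 -0.066  0.042]
352 [ 0.526 -0.071  0.057]
354 [ 0.527 -0.076  0.054]
356 [ 0.526 -0.081  0.06 ]
358 [ 0.526 -0.087  0.056]
360 [ 0.526 -0.092  0.055]
362 [ 0.528 -0.098  0.041]
364 [ 0.528 -0.104  0.039]
366 [ 0.528 -0.109  0.041]
368 [ 0.525 -0.113  0.063]
370 [ 0.524 -0.118  0.063]
```

Request:
{"method": "step_arm", "body": {
  "rows": [
    {"grip":0,"wz":-0.1415},
    {"grip":0,"wz":-0.142},
    {"grip":0,"dx":-2.9,"dy":-3.43},
    {"grip":0,"dx":-2.9,"dy":-3.43},
    {"grip":0,"dx":-2.9,"dy":-3.43},
    {"grip":0,"dx":-2.9,"dy":-3.43},
    {"grip":0,"dx":-2.9,"dy":-3.43},
    {"grip":0,"dx":-2.9,"dy":-3.43},
    {"grip":0,"dx":-2.9,"dy":-3.43},
    {"grip":0,"dx":-2.9,"dy":-3.43},
    {"grip":0,"dx":-2.9,"dy":-3.43},
    {"grip":0,"dx":-2.9,"dy":-3.43},
    {"grip":0,"dx":-2.9,"dy":-3.43},
    {"grip":0,"dx":-2.9,"dy":-3.43},
    {"grip":0,"dx":-2.9,"dy":-3.43},
    {"grip":0,"dx":-2.9,"dy":-3.43},
    {"grip":0,"dx":-2.9,"dy":-3.43},
    {"grip":0,"dx":-2.9,"dy":-3.43},
    {"grip":0},
    {"grip":0}
  ]
}}

```text
$.rows[0]: bad value
```

Request:
{"method": "step_arm", "body": {
  "rows": [
    {"grip":0,"dx":0,"dy":0,"dz":0,"wx":0,"wy":0,"wz":-0.1415},
    {"grip":0,"dx":0,"dy":0,"dz":0,"wx":0,"wy":0,"wz":-0.142},
    {"grip":0,"dx":-2.9,"dy":-3.43,"dz":0,"wx":0,"wy":0,"wz":0},
    {"grip":0,"dx":-2.9,"dy":-3.43,"dz":0,"wx":0,"wy":0,"wz":0},
    {"grip":0,"dx":-2.9,"dy":-3.43,"dz":0,"wx":0,"wy":0,"wz":0},
    {"grip":0,"dx":-2.9,"dy":-3.43,"dz":0,"wx":0,"wy":0,"wz":0},
    {"grip":0,"dx":-2.9,"dy":-3.43,"dz":0,"wx":0,"wy":0,"wz":0},
    {"grip":0,"dx":-2.9,"dy":-3.43,"dz":0,"wx":0,"wy":0,"wz":0},
    {"grip":0,"dx":-2.9,"dy":-3.43,"dz":0,"wx":0,"wy":0,"wz":0},
    {"grip":0,"dx":-2.9,"dy":-3.43,"dz":0,"wx":0,"wy":0,"wz":0},
    {"grip":0,"dx":-2.9,"dy":-3.43,"dz":0,"wx":0,"wy":0,"wz":0},
    {"grip":0,"dx":-2.9,"dy":-3.43,"dz":0,"wx":0,"wy":0,"wz":0},
    {"grip":0,"dx":-2.9,"dy":-3.43,"dz":0,"wx":0,"wy":0,"wz":0},
    {"grip":0,"dx":-2.9,"dy":-3.43,"dz":0,"wx":0,"wy":0,"wz":0},
    {"grip":0,"dx":-2.9,"dy":-3.43,"dz":0,"wx":0,"wy":0,"wz":0},
    {"grip":0,"dx":-2.9,"dy":-3.43,"dz":0,"wx":0,"wy":0,"wz":0},
    {"grip":0,"dx":-2.9,"dy":-3.43,"dz":0,"wx":0,"wy":0,"wz":0},
    {"grip":0,"dx":-2.9,"dy":-3.43,"dz":0,"wx":0,"wy":0,"wz":0},
    {"grip":0,"dx":0,"dy":0,"dz":0,"wx":0,"wy":0,"wz":0}
  ]
}}

```text
time: 3.25
position: [0.6093, -0.0915, 0.2302]
tool_rot: [0.037, 0.999, -0.001, 0.001]
contact_force: [-1.4, 0.1, -0.3]
opening: -0.0002
finger_force: 0.0
```

Request:
{"method": "step_arm", "body": {
  "rows": [
    {"grip":0,"dx":0,"dy":0.5,"dz":3.6,"wx":0,"wy":0,"wz":0},
    {"grip":0,"dx":0,"dy":0,"dz":3.6,"wx":0,"wy":0,"wz":0},
    {"grip":0,"dx":0,"dy":0,"dz":3.6,"wx":0,"wy":0,"wz":0},
    {"grip":0,"dx":0,"dy":0,"dz":3.6,"wx":0,"wy":0,"wz":0},
    {"grip":0,"dx":0,"dy":0,"dz":0,"wx":0,"wy":0,"wz":0},
    {"grip":0,"dx":1,"dy":0,"dz":0,"wx":0,"wy":0,"wz":0},
    {"grip":0,"dx":1,"dy":0,"dz":0,"wx":0,"wy":0,"wz":0},
    {"grip":0,"dx":0.7,"dy":0,"dz":0,"wx":0,"wy":0,"wz":0},
    {"grip":0,"dx":0.7,"dy":0,"dz":0,"wx":0,"wy":0,"wz":0}
  ]
}}

```text
time: 4.15
position: [0.581, -0.0805, 0.0935]
tool_rot: [0.035, 0.999, -0.001, 0.01]
contact_force: [7.4, -1.5, 6.7]
opening: -0.0001
finger_force: 3.9
```

```bash
python3 - <<'E'
from h import *
look(["lever_knob","jaw_back"],cams=("side",),save="b")
i=cv2.imread("pics/b_side.png")[180:330,270:470]; cv2.imwrite("pics/b2.png",cv2.resize(i,(800,600)))
E
```

```text
side lever_knob [ 0.5612 -0.0867  0.1003] 0.74
side jaw_back [ 0.5295 -0.1249  0.0484] 0.76
```

View pics/b2.png

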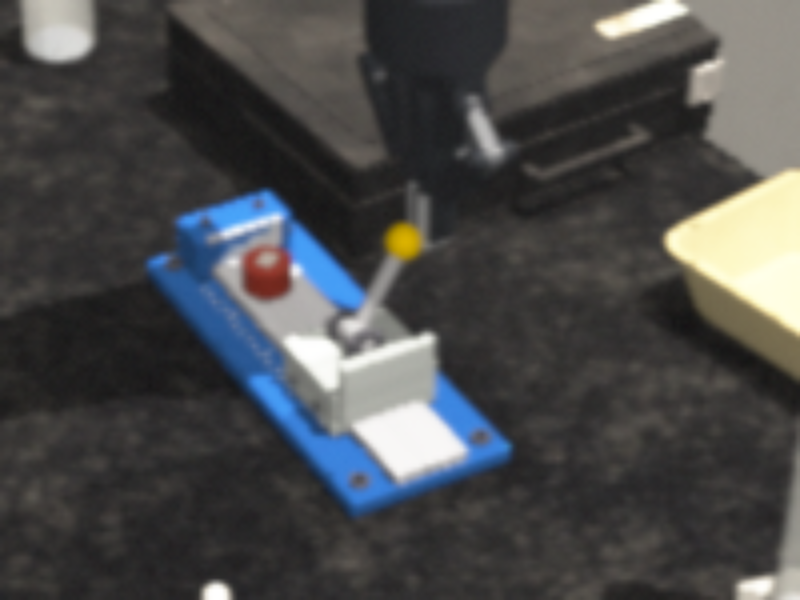

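Request:
{"method": "step_arm", "body": {
  "rows": [
    {"grip":0,"dx":0.7,"dy":0,"dz":0.3,"wx":0,"wy":0,"wz":0},
    {"grip":0,"dx":0.7,"dy":0,"dz":0.3,"wx":0,"wy":0,"wz":0},
    {"grip":0,"dx":0.7,"dy":0,"dz":0,"wx":0,"wy":0,"wz":0},
    {"grip":0,"dx":0.7,"dy":0,"dz":0,"wx":0,"wy":0,"wz":0},
    {"grip":0,"dx":0.7,"dy":0,"dz":0,"wx":0,"wy":0,"wz":0},
    {"grip":0,"dx":0.7,"dy":0,"dz":0,"wx":0,"wy":0,"wz":0}
  ]
}}

```text
time: 4.9
position: [0.5303, -0.0765, 0.0811]
tool_rot: [0.035, 0.999, 0.0, 0.0]
contact_force: [3.7, -0.6, -1.0]
opening: -0.0001
finger_force: 1.4
```

Request:
{"method": "step_arm", "body": {
  "rows": [
    {"grip":0,"dx":0.5,"dy":0,"dz":0,"wx":0,"wy":0,"wz":0},
    {"grip":0,"dx":0.5,"dy":0,"dz":0,"wx":0,"wy":0,"wz":0},
    {"grip":0,"dx":0.2,"dy":0,"dz":0,"wx":0,"wy":0,"wz":0},
    {"grip":0,"dx":0.2,"dy":0,"dz":0,"wx":0,"wy":0,"wz":0}
  ]
}}

```text
time: 5.3
position: [0.5201, -0.0758, 0.0824]
tool_rot: [0.034, 0.999, 0.0, 0.003]
contact_force: [9.6, -0.0, -0.3]
opening: 0.0004
finger_force: 3.7
```

Request:
{"method": "step_arm", "body": {
  "rows": [
    {"grip":0,"dx":0.2,"dy":0,"dz":0,"wx":0,"wy":0,"wz":0},
    {"grip":0,"dx":0,"dy":0,"dz":0,"wx":0,"wy":0,"wz":0}
  ]
}}

```text
time: 5.5
position: [0.5196, -0.0757, 0.083]
tool_rot: [0.034, 0.999, 0.0, 0.005]
contact_force: [8.0, 1.4, 2.1]
opening: -0.0003
finger_force: 3.9
```

```bash
python3 - <<'E'
from h import *
look(["lever_knob","lever_pivot","jaw_back"],cams=("side",),save="c")
i=cv2.imread("pics/c_side.png")[180:330,270:470]; cv2.imwrite("pics/c2.png",cv2.resize(i,(800,600)))
E
```

```text
side lever_knob [ 0.4935 -0.0827  0.097 ] 0.51
side lever_pivot [ 0.5339 -0.0795  0.0461] 0.65
side jaw_back [ 0.5269 -0.1237  0.048 ] 0.93
```

View pics/c2.png

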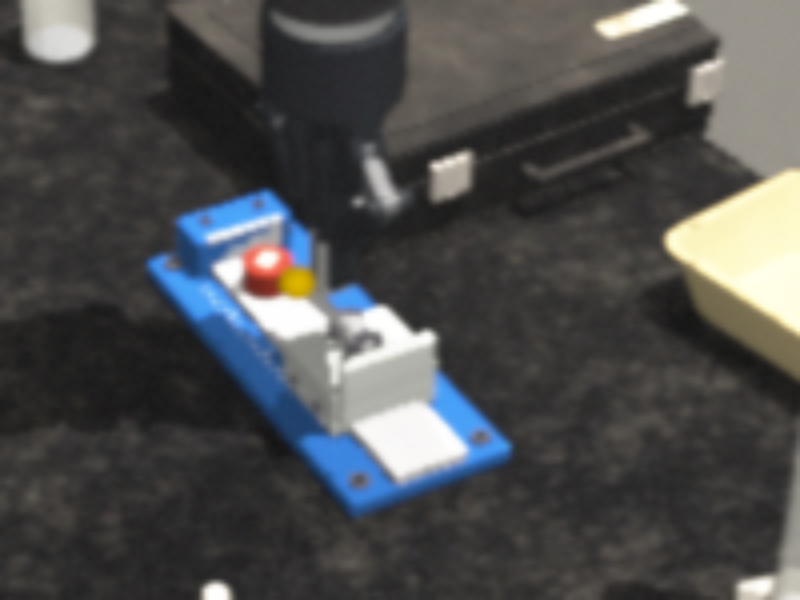

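Request:
{"method": "step_arm", "body": {
  "rows": [
    {"grip":0,"dx":-1.4,"dy":0,"dz":-0.5,"wx":0,"wy":0,"wz":0},
    {"grip":0,"dx":0,"dy":-2.4,"dz":0,"wx":0,"wy":0,"wz":0},
    {"grip":0,"dx":0,"dy":-2.5,"dz":0,"wx":0,"wy":0,"wz":0},
    {"grip":0,"dx":0,"dy":-2.5,"dz":0,"wx":0,"wy":0,"wz":0},
    {"grip":0,"dx":0,"dy":0,"dz":0,"wx":0,"wy":0,"wz":0},
    {"grip":0,"dx":0,"dy":0,"dz":2,"wx":0,"wy":0,"wz":0},
    {"grip":0,"dx":0,"dy":0,"dz":2.2,"wx":0,"wy":0,"wz":0},
    {"grip":0,"dx":0,"dy":0,"dz":0,"wx":0,"wy":0,"wz":0}
  ]
}}

```text
time: 6.5
position: [0.5232, -0.15, 0.0463]
tool_rot: [0.035, 0.999, -0.0, 0.0]
contact_force: [-3.2, 0.1, 16.5]
opening: -0.0004
finger_force: 8.1
```

Request:
{"method": "step_arm", "body": {
  "rows": [
    {"grip":0,"dx":0,"dy":0,"dz":0,"wx":0,"wy":0,"wz":0}
  ]
}}

```text
time: 6.6
position: [0.5232, -0.15, 0.0464]
tool_rot: [0.035, 0.999, -0.0, 0.0]
contact_force: [-3.9, -0.2, 16.0]
opening: -0.0
finger_force: 8.0
```

```bash
python3 - <<'E'
from h import *
look(["lever_knob","lever_pivot","jaw_back"],cams=("side",),save="d")
i=cv2.imread("pics/d_side.png")[180:330,270:470]; cv2.imwrite("pics/d2.png",cv2.resize(i,(800,600)))
E
```

```text
side lever_knob [ 0.4923 -0.0802  0.0935] 0.59
side lever_pivot [ 0.5338 -0.0781  0.0452] 0.77
side jaw_back [ 0.5297 -0.1237  0.046 ] 0.96
```

View pics/d2.png

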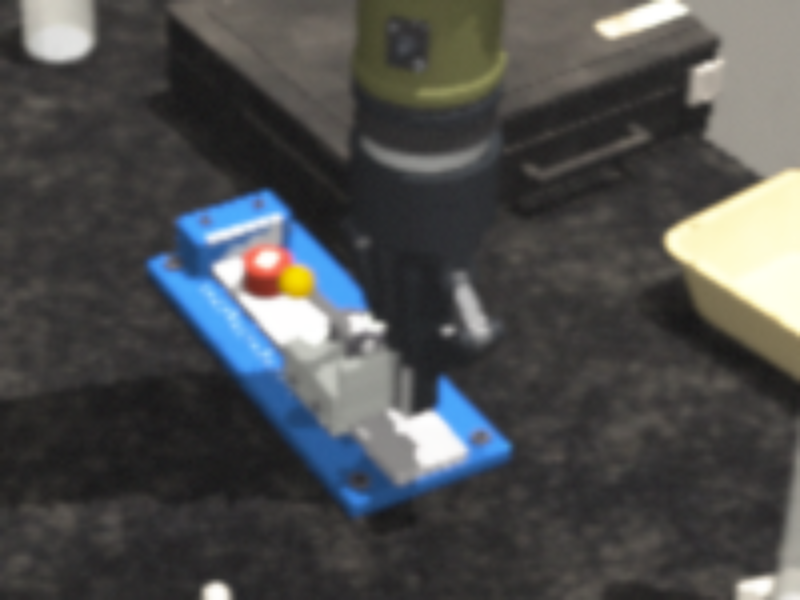

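Request:
{"method": "step_arm", "body": {
  "rows": [
    {"grip":0,"dx":0,"dy":-1,"dz":0,"wx":0,"wy":0,"wz":0},
    {"grip":0,"dx":0,"dy":0,"dz":0,"wx":0,"wy":0,"wz":0}
  ]
}}

```text
time: 7.0
position: [0.5234, -0.1575, 0.0463]
tool_rot: [0.034, 0.999, 0.003, 0.001]
contact_force: [-0.4, 6.4, 16.5]
opening: -0.0004
finger_force: 7.8
```

```bash
python3 - <<'E'
from h import *
s=env.read_state(); print(s["contact_force"],s["ft_torque"],s["position"])
c=env.read_camera("side");P=cloud(c);t=s["position"]
i=c["pixels"][200:300,320:440]; cv2.imwrite("pics/e.png",cv2.resize(i,(720,600),interpolation=cv2.INTER_CUBIC))
for z0 in np.arange(.0,.16,.01):
    m=(abs(P[...,0]-t[0])<.06)&(abs(P[...,1]-t[1])<.07)&(P[...,2]>=z0)&(P[...,2]<z0+.01)
    dark=m&(c["pixels"].max(-1)<80)
    q=P[dark]
    if len(q): print(round(z0,2),len(q),np.round(q.min(0)-t,3),np.round(q.max(0)-t,3))
E
```

```text
[-0.38401961  6.43493887 16.51782104] [1.49965504 0.18177314 0.02059004] [ 0.52343438 -0.1574905   0.04632768]
0.0 567 [-0.06  -0.07  -0.046] [ 0.06   0.067 -0.04 ]
0.01 10 [-0.039 -0.001 -0.035] [-0.031  0.007 -0.028]
0.05 8 [-0.009 -0.015  0.005] [0.003 0.061 0.013]
0.06 24 [-0.008 -0.017  0.014] [ 0.006 -0.008  0.022]
0.07 15 [-0.009 -0.017  0.025] [ 0.004 -0.01   0.033]
0.08 10 [-0.012 -0.017  0.034] [-0.006  0.008  0.041]
0.09 69 [-0.016 -0.034  0.044] [0.008 0.023 0.054]
0.1 59 [-0.016 -0.041  0.054] [0.01  0.038 0.063]
0.11 115 [-0.019 -0.053  0.064] [0.008 0.051 0.074]
0.12 112 [-0.019 -0.06   0.074] [0.005 0.058 0.084]
0.13 117 [-0.02  -0.064  0.084] [0.007 0.059 0.094]
0.14 99 [-0.022 -0.057  0.094] [0.006 0.053 0.104]
0.15 92 [-0.023 -0.045  0.104] [0.007 0.017 0.114]
```

View pics/e.png

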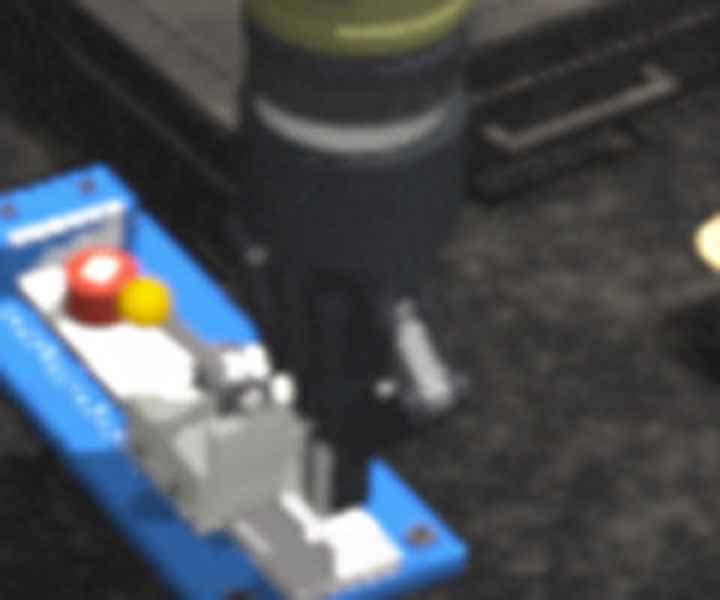

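```bash
python3 - <<'E'
from h import *
s=env.read_state(); t=s["position"]
c=env.read_camera("side");P=cloud(c)
o=np.array(c["origin"]);Rm=R.from_quat(c["orientation"])
for dz in(0,-.013,-.026):
    p=Rm.inv().apply(t+[0,0,dz]-o); uv=cv2.projectPoints(p.reshape(1,3),np.zeros(3),np.zeros(3),np.array(c["mtx"]),np.array(c["distortion"]))[0].ravel()
    print(dz,uv,(uv-[320,200])*6)
for v in range(272,292,2): print(v,[tuple(np.round(P[v,u]*1000).astype(int)) for u in range(370,392,4)])
E
```

```text
0 [374.67964625 283.61073408] [328.07787749 501.66440449]
-0.013 [374.48397049 288.30150883] [326.90382295 529.80905301]
-0.026 [374.29066315 292.93834454] [325.74397892 557.63006725]
272 [(np.int64(513), np.int64(-154), np.int64(80)), (np.int64(510), np.int64(-172), np.int64(94)), (np.int64(508), np.int64(-187), np.int64(105)), (np.int64(509), np.int64(-200), np.int64(113)), (np.int64(-79), np.int64(-969), np.int64(885)), (np.int64(609), np.int64(-99), np.int64(1))]
274 [(np.int64(514), np.int64(-152), np.int64(73)), (np.int64(518), np.int64(-161), np.int64(77)), (np.int64(509), np.int64(-187), np.int64(99)), (np.int64(509), np.int64(-200), np.int64(107)), (np.int64(598), np.int64(-98), np.int64(0)), (np.int64(606), np.int64(-103), np.int64(0))]
276 [(np.int64(513), np.int64(-154), np.int64(69)), (np.int64(516), np.int64(-164), np.int64(75)), (np.int64(511), np.int64(-185), np.int64(92)), (np.int64(579), np.int64(-109), np.int64(10)), (np.int64(593), np.int64(-105), np.int64(1)), (np.int64(600), np.int64(-111), np.int64(2))]
278 [(np.int64(512), np.int64(-155), np.int64(65)), (np.in
[... 1247 characters left out ...]
, np.int64(-138), np.int64(10)), (np.int64(565), np.int64(-144), np.int64(11)), (np.int64(571), np.int64(-150), np.int64(13))]
288 [(np.int64(526), np.int64(-138), np.int64(19)), (np.int64(533), np.int64(-143), np.int64(20)), (np.int64(541), np.int64(-146), np.int64(18)), (np.int64(548), np.int64(-151), np.int64(18)), (np.int64(561), np.int64(-149), np.int64(11)), (np.int64(566), np.int64(-157), np.int64(14))]
290 [(np.int64(522), np.int64(-143), np.int64(19)), (np.int64(531), np.int64(-146), np.int64(17)), (np.int64(534), np.int64(-156), np.int64(22)), (np.int64(542), np.int64(-160), np.int64(22)), (np.int64(556), np.int64(-155), np.int64(12)), (np.int64(561), np.int64(-164), np.int64(16))]
```

Request:
{"method": "step_arm", "body": {
  "rows": [
    {"grip":0,"dx":0,"dy":0,"dz":-0.5,"wx":0,"wy":0,"wz":0},
    {"grip":0,"dx":0,"dy":0,"dz":0,"wx":0,"wy":0,"wz":0}
  ]
}}

```text
time: 7.3
position: [0.5223, -0.1597, 0.0496]
tool_rot: [0.034, 0.999, 0.0, -0.001]
contact_force: [0.4, -0.3, 0.1]
opening: -0.0001
finger_force: 0.0
```

Request:
{"method": "step_arm", "body": {
  "rows": [
    {"grip":0,"dx":0,"dy":0,"dz":-0.5,"wx":0,"wy":0,"wz":0},
    {"grip":0,"dx":0,"dy":0,"dz":0,"wx":0,"wy":0,"wz":0}
  ]
}}

```text
time: 7.5
position: [0.5227, -0.1602, 0.0544]
tool_rot: [0.035, 0.999, 0.0, -0.0]
contact_force: [0.4, -0.3, 0.5]
opening: 0.0003
finger_force: 0.0
```

Request:
{"method": "step_arm", "body": {
  "rows": [
    {"grip":0,"dx":0,"dy":0.7,"dz":0.3,"wx":0,"wy":0,"wz":0},
    {"grip":0,"dx":0,"dy":0.7,"dz":0,"wx":0,"wy":0,"wz":0},
    {"grip":0,"dx":0,"dy":0.5,"dz":0,"wx":0,"wy":0,"wz":0},
    {"grip":0,"dx":0,"dy":0.5,"dz":0,"wx":0,"wy":0,"wz":0},
    {"grip":0,"dx":0,"dy":0.5,"dz":0,"wx":0,"wy":0,"wz":0},
    {"grip":0,"dx":0,"dy":0.5,"dz":0,"wx":0,"wy":0,"wz":0}
  ]
}}

```text
time: 8.1
position: [0.5253, -0.1264, 0.0513]
tool_rot: [0.035, 0.999, -0.001, -0.0]
contact_force: [0.7, -1.5, -0.4]
opening: 0.0002
finger_force: 0.7
```

Request:
{"method": "step_arm", "body": {
  "rows": [
    {"grip":0,"dx":0,"dy":0.6,"dz":0,"wx":0,"wy":0,"wz":0},
    {"grip":0,"dx":0,"dy":0.6,"dz":0,"wx":0,"wy":0,"wz":0},
    {"grip":0,"dx":0,"dy":0.6,"dz":0,"wx":0,"wy":0,"wz":0},
    {"grip":0,"dx":0,"dy":0.6,"dz":0,"wx":0,"wy":0,"wz":0},
    {"grip":0,"dx":0,"dy":0.6,"dz":0,"wx":0,"wy":0,"wz":0},
    {"grip":0,"dx":0,"dy":0.4,"dz":0,"wx":0,"wy":0,"wz":0},
    {"grip":0,"dx":0,"dy":0.3,"dz":0,"wx":0,"wy":0,"wz":0},
    {"grip":0,"dx":0,"dy":0.3,"dz":0,"wx":0,"wy":0,"wz":0},
    {"grip":0,"dx":0,"dy":0.2,"dz":0,"wx":0,"wy":0,"wz":0},
    {"grip":0,"dx":0,"dy":0.2,"dz":0,"wx":0,"wy":0,"wz":0}
  ]
}}

```text
time: 9.1
position: [0.5283, -0.0825, 0.0513]
tool_rot: [0.035, 0.999, -0.0, -0.0]
contact_force: [-0.1, -2.1, -0.9]
opening: -0.0001
finger_force: 0.7
```

```bash
cat >> h.py <<'E'
def vx(p):
    d=np.array(p)-[.5343,-.0406,0]; return np.round([d[0]*.9976-d[1]*.069,d[0]*.069+d[1]*.9976,d[2]],4)
E
python3 - <<'E'
from h import *
r=look(["fixed_jaw_face","jaw_face","jaw_back","lever_knob","red_specimen"],save="f")
print({k:vx(v) for k,v in r.items()}, vx(env.read_state()["position"]))
i=cv2.imread("pics/f_side.png")[200:300,300:420]; cv2.imwrite("pics/f2.png",cv2.resize(i,(720,600),interpolation=cv2.INTER_CUBIC))
E
```

```text
top fixed_jaw_face [0.537  0.0495 0.0313] 0.69
top jaw_face [ 0.5378 -0.0016  0.029 ] 0.7
top jaw_back [0.5711 0.3502 0.0015] 0.18
top red_specimen [0.5371 0.0469 0.0322] 0.67
side fixed_jaw_face [0.5416 0.0431 0.032 ] 0.61
side jaw_face [ 0.5363 -0.0038  0.0292] 0.73
side jaw_back [ 0.5324 -0.0714  0.045 ] 0.72
side lever_knob [ 0.4959 -0.0313  0.0968] 0.57
{('top', 'fixed_jaw_face'): array([-0.0035,  0.0901,  0.0313]), ('top', 'jaw_face'): array([0.0008, 0.0391, 0.029 ]), ('top', 'jaw_back'): array([0.0098, 0.3924, 0.0015]), ('top', 'red_specimen'): array([-0.0032,  0.0875,  0.0322]), ('side', 'fixed_jaw_face'): array([0.0015, 0.084 , 0.032 ]), ('side', 'jaw_face'): array([-0.0005,  0.0368,  0.0292]), ('side', 'jaw_back'): array([ 0.0003, -0.0309,  0.045 ]), ('side', 'lever_knob'): array([-0.039 ,  0.0067,  0.0968])} [-0.0029 -0.0422  0.0513]
```

View pics/f2.png

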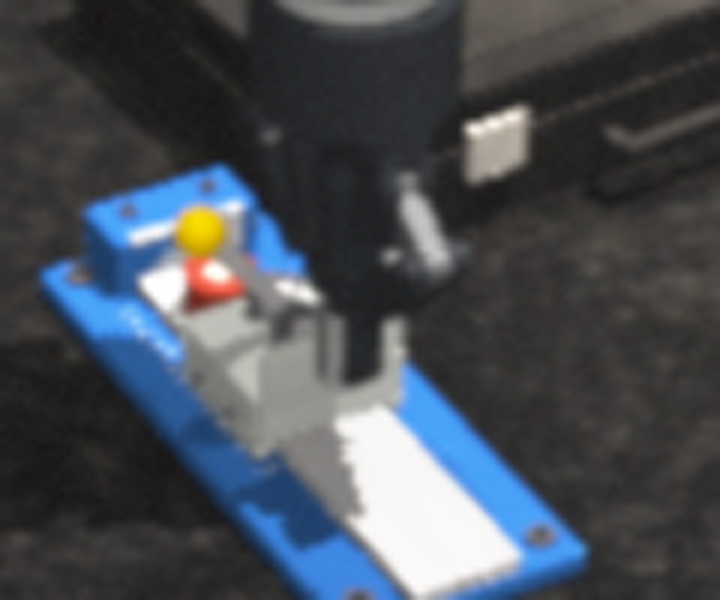

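Request:
{"method": "step_arm", "body": {
  "rows": [
    {"grip":0,"dx":0,"dy":0.2,"dz":0,"wx":0,"wy":0,"wz":0},
    {"grip":0,"dx":0,"dy":0.2,"dz":0,"wx":0,"wy":0,"wz":0},
    {"grip":0,"dx":0,"dy":0.2,"dz":0,"wx":0,"wy":0,"wz":0},
    {"grip":0,"dx":0,"dy":0.2,"dz":0,"wx":0,"wy":0,"wz":0},
    {"grip":0,"dx":0,"dy":0.2,"dz":0,"wx":0,"wy":0,"wz":0},
    {"grip":0,"dx":0,"dy":0.2,"dz":0,"wx":0,"wy":0,"wz":0},
    {"grip":0,"dx":0,"dy":0.2,"dz":0,"wx":0,"wy":0,"wz":0},
    {"grip":0,"dx":0,"dy":0.2,"dz":0,"wx":0,"wy":0,"wz":0},
    {"grip":0,"dx":0,"dy":0.1,"dz":0,"wx":0,"wy":0,"wz":0},
    {"grip":0,"dx":0,"dy":0.1,"dz":0,"wx":0,"wy":0,"wz":0}
  ]
}}

```text
time: 10.7
position: [0.5297, -0.0645, 0.0513]
tool_rot: [0.035, 0.999, -0.0, 0.0]
contact_force: [0.5, -1.3, -0.2]
opening: -0.0001
finger_force: 0.8
```

Tool at y_v ≈ -24 mm; about 4 mm remain.

Request:
{"method": "step_arm", "body": {
  "rows": [
    {"grip":0,"dx":0,"dy":0.1,"dz":0,"wx":0,"wy":0,"wz":0},
    {"grip":0,"dx":0,"dy":0.1,"dz":0,"wx":0,"wy":0,"wz":0},
    {"grip":0,"dx":0,"dy":0.1,"dz":0,"wx":0,"wy":0,"wz":0}
  ]
}}

```text
time: 11.0
position: [0.5298, -0.0623, 0.0513]
tool_rot: [0.035, 0.999, -0.001, -0.0]
contact_force: [-0.7, -4.9, 0.7]
opening: 0.0005
finger_force: 2.4
```

Request:
{"method": "step_arm", "body": {
  "rows": [
    {"grip":0,"dx":0,"dy":0.1,"dz":0,"wx":0,"wy":0,"wz":0},
    {"grip":0,"dx":0,"dy":0,"dz":0,"wx":0,"wy":0,"wz":0}
  ]
}}

```text
time: 11.2
position: [0.5298, -0.0622, 0.0513]
tool_rot: [0.035, 0.999, -0.002, -0.0]
contact_force: [-0.7, -6.6, -2.5]
opening: -0.0001
finger_force: 3.0
```

Request:
{"method": "step_arm", "body": {
  "rows": [
    {"grip":0,"dx":0,"dy":0.1,"dz":0,"wx":0,"wy":0,"wz":0},
    {"grip":0,"dx":0,"dy":0,"dz":0,"wx":0,"wy":0,"wz":0}
  ]
}}

```text
time: 11.4
position: [0.5298, -0.062, 0.0513]
tool_rot: [0.035, 0.999, -0.003, -0.0]
contact_force: [-1.3, -8.8, -1.0]
opening: -0.0
finger_force: 4.1
```

Request:
{"method": "step_arm", "body": {
  "rows": [
    {"grip":0,"dx":0,"dy":-0.5,"dz":0,"wx":0,"wy":0,"wz":0},
    {"grip":0,"dx":0,"dy":-1,"dz":0,"wx":0,"wy":0,"wz":0},
    {"grip":0,"dx":0,"dy":0,"dz":-3,"wx":0,"wy":0,"wz":0},
    {"grip":0,"dx":0,"dy":0,"dz":-3,"wx":0,"wy":0,"wz":0},
    {"grip":0,"dx":0,"dy":0,"dz":-3,"wx":0,"wy":0,"wz":0},
    {"grip":0,"dx":2.4,"dy":0,"dz":0,"wx":0,"wy":0,"wz":0},
    {"grip":0,"dx":2.5,"dy":0,"dz":0,"wx":0,"wy":0,"wz":0},
    {"grip":0,"dx":2.5,"dy":0,"dz":0,"wx":0,"wy":0,"wz":0},
    {"grip":0,"dx":0,"dy":2.1,"dz":0,"wx":0,"wy":0,"wz":0},
    {"grip":0,"dx":0,"dy":2.1,"dz":0,"wx":0,"wy":0,"wz":0},
    {"grip":0,"dx":0,"dy":2.1,"dz":0,"wx":0,"wy":0,"wz":0},
    {"grip":0,"dx":0,"dy":0,"dz":0,"wx":0,"wy":0,"wz":0}
  ]
}}

```text
time: 12.6
position: [0.4595, -0.0049, 0.1414]
tool_rot: [0.033, 0.999, 0.001, 0.0]
contact_force: [-0.1, -1.0, -1.0]
opening: -0.0
finger_force: 0.0
```

```bash
python3 - <<'E'
from h import *
r=look(["jaw_face","jaw_back","lever_knob","red_specimen"],save="g")
print({k:vx(v) for k,v in r.items()}, vx(env.read_state()["position"]))
i=cv2.imread("pics/g_side.png")[200:300,300:420]; j=cv2.imread("pics/g_top.png")[185:240,285:395]
f=cv2.INTER_CUBIC
cv2.imwrite("pics/g2.png",np.hstack([cv2.resize(i,(400,333),interpolation=f),cv2.resize(j,(400,333),interpolation=f)]))
E
```

```text
side jaw_face [0.543  0.015  0.0324] 0.89
side jaw_back [ 0.5354 -0.0522  0.0492] 0.86
side lever_knob [ 0.4975 -0.0132  0.0957] 0.54
side red_specimen [0.5331 0.0317 0.0163] 0.64
{('side', 'jaw_face'): array([0.0048, 0.056 , 0.0324]), ('side', 'jaw_back'): array([ 0.0019, -0.0115,  0.0492]), ('side', 'lever_knob'): array([-0.0386,  0.0248,  0.0957]), ('side', 'red_specimen'): array([-0.0062,  0.0721,  0.0163])} [-0.0769  0.0283  0.1413]
```

View pics/g2.png

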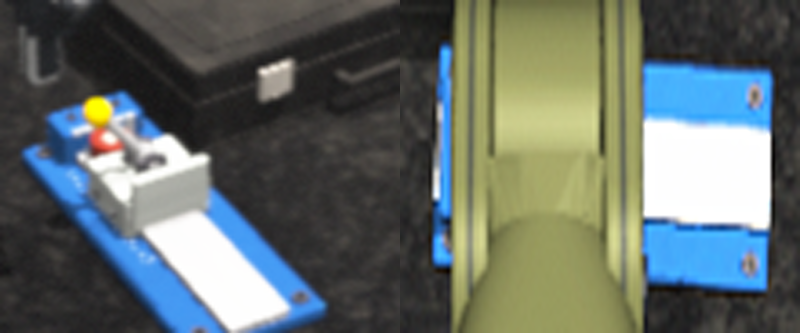

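Request:
{"method": "step_arm", "body": {
  "rows": [
    {"grip":0,"dx":0,"dy":0.1,"dz":3,"wx":0,"wy":0,"wz":0},
    {"grip":0,"dx":0,"dy":0,"dz":2.9,"wx":0,"wy":0,"wz":0},
    {"grip":0,"dx":0,"dy":0,"dz":0,"wx":0,"wy":0,"wz":0},
    {"grip":0,"dx":-0.8,"dy":0,"dz":0,"wx":0,"wy":0,"wz":0},
    {"grip":0,"dx":-0.7,"dy":0,"dz":0,"wx":0,"wy":0,"wz":0},
    {"grip":0,"dx":-0.7,"dy":0,"dz":0,"wx":0,"wy":0,"wz":0},
    {"grip":0,"dx":-0.7,"dy":0,"dz":0,"wx":0,"wy":0,"wz":0},
    {"grip":0,"dx":-0.7,"dy":0,"dz":0,"wx":0,"wy":0,"wz":0},
    {"grip":0,"dx":-0.7,"dy":0,"dz":0,"wx":0,"wy":0,"wz":0},
    {"grip":0,"dx":-0.7,"dy":0,"dz":0,"wx":0,"wy":0,"wz":0},
    {"grip":0,"dx":-0.7,"dy":0,"dz":0,"wx":0,"wy":0,"wz":0}
  ]
}}

```text
time: 14.2
position: [0.5178, -0.0096, 0.0829]
tool_rot: [0.035, 0.999, 0.0, 0.001]
contact_force: [-1.3, -0.5, 1.5]
opening: -0.0002
finger_force: 1.0
```

Request:
{"method": "step_arm", "body": {
  "rows": [
    {"grip":0,"dx":-0.5,"dy":0,"dz":0,"wx":0,"wy":0,"wz":0},
    {"grip":0,"dx":-0.5,"dy":0,"dz":0,"wx":0,"wy":0,"wz":0},
    {"grip":0,"dx":-0.5,"dy":0,"dz":0,"wx":0,"wy":0,"wz":0},
    {"grip":0,"dx":-0.5,"dy":0,"dz":0,"wx":0,"wy":0,"wz":0},
    {"grip":0,"dx":-0.4,"dy":0,"dz":0,"wx":0,"wy":0,"wz":0},
    {"grip":0,"dx":-0.3,"dy":0,"dz":0,"wx":0,"wy":0,"wz":0}
  ]
}}

```text
time: 14.8
position: [0.5431, -0.0114, 0.0819]
tool_rot: [0.035, 0.999, 0.0, -0.001]
contact_force: [-3.4, 0.4, -0.1]
opening: -0.0
finger_force: 1.2
```

Request:
{"method": "step_arm", "body": {
  "rows": [
    {"grip":0,"dx":-0.3,"dy":0,"dz":0,"wx":0,"wy":0,"wz":0},
    {"grip":0,"dx":-0.2,"dy":0,"dz":0,"wx":0,"wy":0,"wz":0},
    {"grip":0,"dx":0,"dy":0,"dz":0,"wx":0,"wy":0,"wz":0}
  ]
}}

```text
time: 15.1
position: [0.5469, -0.0116, 0.0821]
tool_rot: [0.035, 0.999, 0.0, -0.001]
contact_force: [-5.8, 0.4, 2.0]
opening: -0.0002
finger_force: 2.7
```

Request:
{"method": "step_arm", "body": {
  "rows": [
    {"grip":0,"dx":-0.2,"dy":0,"dz":0,"wx":0,"wy":0,"wz":0},
    {"grip":0,"dx":-0.2,"dy":0,"dz":0,"wx":0,"wy":0,"wz":0},
    {"grip":0,"dx":0,"dy":0,"dz":0,"wx":0,"wy":0,"wz":0}
  ]
}}

```text
time: 15.4
position: [0.5474, -0.0117, 0.0817]
tool_rot: [0.035, 0.999, 0.0, -0.005]
contact_force: [-11.6, 1.7, 5.6]
opening: -0.0004
finger_force: 6.7
```

Request:
{"method": "step_arm", "body": {
  "rows": [
    {"grip":0,"dx":-0.2,"dy":0,"dz":0,"wx":0,"wy":0,"wz":0},
    {"grip":0,"dx":0,"dy":0,"dz":0,"wx":0,"wy":0,"wz":0}
  ]
}}

```text
time: 15.6
position: [0.5477, -0.0118, 0.0816]
tool_rot: [0.035, 0.999, 0.0, -0.006]
contact_force: [-15.9, 1.4, 9.3]
opening: -0.0001
finger_force: 8.8
```

Request:
{"method": "step_arm", "body": {
  "rows": [
    {"grip":0,"dx":-0.2,"dy":0,"dz":0,"wx":0,"wy":0,"wz":0},
    {"grip":0,"dx":0,"dy":0,"dz":0,"wx":0,"wy":0,"wz":0}
  ]
}}

```text
time: 15.8
position: [0.5479, -0.0118, 0.0814]
tool_rot: [0.035, 0.999, 0.0, -0.008]
contact_force: [-18.0, 1.2, 11.3]
opening: -0.0002
finger_force: 10.9
```

Request:
{"method": "step_arm", "body": {
  "rows": [
    {"grip":0,"dx":1,"dy":0,"dz":0,"wx":0,"wy":0,"wz":0},
    {"grip":0,"dx":1,"dy":0,"dz":0,"wx":0,"wy":0,"wz":0},
    {"grip":0,"dx":0,"dy":0,"dz":-3,"wx":0,"wy":0,"wz":0},
    {"grip":0,"dx":0,"dy":0,"dz":-4,"wx":0,"wy":0,"wz":0},
    {"grip":0,"dx":0,"dy":0,"dz":-4,"wx":0,"wy":0,"wz":0},
    {"grip":0,"dx":4,"dy":0,"dz":0,"wx":0,"wy":0,"wz":0},
    {"grip":0,"dx":4,"dy":0,"dz":0,"wx":0,"wy":0,"wz":0},
    {"grip":0,"dx":4,"dy":0,"dz":0,"wx":0,"wy":0,"wz":0},
    {"grip":0,"dx":0,"dy":4,"dz":0,"wx":0,"wy":0,"wz":0},
    {"grip":0,"dx":0,"dy":4,"dz":0,"wx":0,"wy":0,"wz":0},
    {"grip":0,"dx":0,"dy":4,"dz":0,"wx":0,"wy":0,"wz":0},
    {"grip":0,"dx":0,"dy":4,"dz":0,"wx":0,"wy":0,"wz":0},
    {"grip":0,"dx":0,"dy":4,"dz":0,"wx":0,"wy":0,"wz":0},
    {"grip":0,"dx":0,"dy":0,"dz":0,"wx":0,"wy":0,"wz":0}
  ]
}}

```text
time: 17.2
position: [0.433, 0.2019, 0.1932]
tool_rot: [0.032, 0.999, 0.002, 0.003]
contact_force: [-0.1, -0.9, -0.2]
opening: -0.0001
finger_force: 0.0
```

```bash
python3 - <<'E'
from h import *
r=look(["jaw_face","jaw_back","lever_knob","lever_pivot","red_specimen"],save="k")
print({k:vx(v) for k,v in r.items()})
i=cv2.imread("pics/k_side.png")[200:300,300:420]; j=cv2.imread("pics/k_top.png")[170:250,285:395]
f=cv2.INTER_CUBIC
cv2.imwrite("pics/k2.png",np.hstack([cv2.resize(i,(400,333),interpolation=f),cv2.resize(j,(400,333),interpolation=f)]))
E
```

```text
top jaw_face [0.5361 0.0179 0.0287] 0.63
top jaw_back [ 0.5327 -0.0457  0.0457] 0.7
top lever_knob [ 0.5713 -0.0098  0.1001] 0.68
top lever_pivot [ 0.539  -0.0108  0.0461] 0.69
top red_specimen [0.534  0.0346 0.0186] 0.49
side jaw_face [0.5416 0.0197 0.0298] 0.85
side jaw_back [ 0.5321 -0.056   0.0443] 0.77
side lever_knob [ 0.5706 -0.0182  0.0949] 0.67
side lever_pivot [ 0.5374 -0.0113  0.0477] 0.79
side red_specimen [0.5338 0.0324 0.0151] 0.65
{('top', 'jaw_face'): array([-0.0023,  0.0585,  0.0287]), ('top', 'jaw_back'): array([-0.0012, -0.0052,  0.0457]), ('top', 'lever_knob'): array([0.0348, 0.0333, 0.1001]), ('top', 'lever_pivot'): array([0.0027, 0.0301, 0.0461]), ('top', 'red_specimen'): array([-0.0055,  0.075 ,  0.0186]), ('side', 'jaw_face'): array([0.0031, 0.0607, 0.0298]), ('side', 'jaw_back'): array([-0.0012, -0.0155,  0.0443]), ('side', 'lever_knob'): array([0.0346, 0.0249, 0.0949]), ('side', 'lever_pivot'): array([0.001 , 0.0294, 0.0477]), ('side', 'red_specimen'): array([-0.0055,  0.0728,  0.0151])}
```

View pics/k2.png

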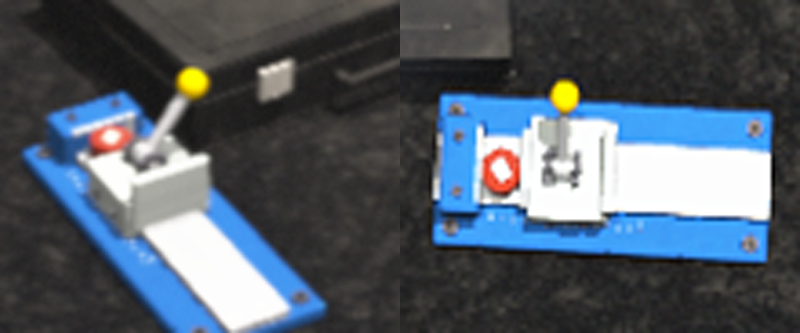

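The side and top views show the lever back on its locked side. The jaw face is at about 60 mm, so the jaw reads about 0.070, and the red specimen stands upright between the jaws.

```bash
python3 -c "
from cell import env; print(env.sign_off())"
```

```text
the job is handed in; nothing more can be done
None
```

The job is handed in: lever flipped free, jaw slid up to the red specimen at about 0.070 m, and lever pushed back to its locked stop, with the specimen upright and the arm clear, at about 17.5 s of the 54 s. On the first approach to the jaw's rear, the gripper pressed on an unidentified part with about 16 N; I backed off and pushed from slightly higher.

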